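# Open both doors of a sloping switch cabinet

## Task

Open up the small sloping switch cabinet: swing the active (left) door wide open to its stop, then draw the flush bolt of the right door fully back towards you, then swing the right door wide open to its stop too. Leave the bolt drawn, both doors open and let go; do not knock the light bar over the cabinet, and leave the phone and the mug where they stand.

Things in the scene. Friction and masses are not known exactly. Their poses are not given: they have to be found in the camera images.
- console: White steel switch cabinet fixed on the desk, 265 deep (x) x 316 wide (y) mm, 70 high in front, 205 at the back. Origin: centre of underside; x to its back, away from the robot, y left, z up. Its front face slopes up at 30 deg: the point d up the slope, y left, n out of the face is at x = 0.866d - 0.5n - 132.5, y, z = 70 + 0.5d + 0.866n (mm). Two grey doors fill d 27 to 243, meeting at y = 0.
- active_door (a joint): Left (+y) door, 216 up the slope x 137 x 12 mm, 0.4 kg; a lip on its inner edge overlaps the right door by 15. Angle in rad: 0 closed in the face, growing as its inner edge swings up and over to the left; stop at 1.45. No latch, may start up to 0.1 ajar. A stiff hinge (0.32 N m) holds it where it is left.
- active_door_handle (a point): Middle of the grip of the left door's bow handle: round steel bar 10 mm thick, 100 long up the slope, centre line 42 mm out from the door, 108 from its hinge line (y = +32 when shut), middle at d = 105. Axes turn with the door: x up the slope along the bar, z out of the door.
- active_door_hinge (a point): Point on the left door's hinge line, at d = 135, y = +140, n = 0 of the sloping face. The hinge line runs straight up the slope (x axis).
- passive_door (a joint): Right (-y) door, mirror image of the left without the lip. 0 closed, growing as its inner edge swings up and over to the right; stop at 1.45; same stiff hinge. It cannot open until the bolt is drawn.
- passive_door_handle (a point): Middle of the grip of the right door's bow handle, mirror image of the left one (y = -32 when shut, d = 105, 42 mm out), same axes.
- passive_door_hinge (a point): Point on the right door's hinge line, at d = 135, y = -140, n = 0 of the sloping face. The hinge line runs straight up the slope (x axis).
- bolt (a joint): Flush bolt behind the right door's meeting edge, sliding along the slope. Value in m: 0 fully shot, up under the fixed header at the top of the face; 0.028 fully drawn, down the slope towards the robot. Starts at 0 to 0.006; clears the header at about 0.016. Friction 3 N: stays where it is left. It swings with the right door.
- bolt_tab (a point): Centre of the exposed part of the bolt's steel tab, a block hidden under the shut left door: 14 mm thick along the slope, 28 high (n = -14 to -42), reaching from the meeting line 37 mm left. This point: y = +20, n = -28, d = 190 less the bolt's travel. Behind it the way is clear up to the header at d = 245, and down to n = -54.
- light_bar: Light bar across the top end of the cabinet, fixed to it (same origin and axes): aluminium, 25 deep x 316 wide mm, from 269 to 290 above the desk, front edge 57.5 mm behind the origin, a post at each end. An upright tool at the bolt tab would strike it; one leaning back towards the robot by 30 to 45 deg passes.
- phone: White cordless phone in its cradle, 90 x 75 x 170 mm, origin at the centre of its underside. Bystander, loose.
- mug: White mug, 80 mm wide, 95 high, origin at the centre of its underside. Bystander, loose.

How it is judged:
On the way, in this order (a step that is already met when the one before it is completed fails the run):
1. the left (active) door is wide open while the bolt is still shot and the right door closed (value of joint active_door above 1.25 rad and value of joint bolt below 0.012 m and value of joint passive_door below 0.15 rad), for 0.2 s.
2. the bolt is drawn fully back with the right door still closed (value of joint bolt above 0.022 m and value of joint passive_door below 0.15 rad), for 0.2 s.
3. the right (passive) door is wide open (value of joint passive_door above 1.25 rad), for 0.2 s.
At the end, for the whole second after the job is handed in: Both doors stand open to more than 1.25 rad (their stops are at 1.45), at rest, and the bolt is drawn more than 20 mm of its 28 mm (value of joint each of active_door, passive_door above 1.25 rad and value of joint bolt above 0.02 m and velocity of joint active_door between -0.05 and 0.05 rad/s and velocity of joint passive_door between -0.05 and 0.05 rad/s); the robot touches nothing.
It fails at once if the light bar is struck with more than 15 N (contact force between light_bar and anything else above 15 N).
It fails at once if the phone is moved more than 30 mm (distance of phone from where it was at the start of the episode above 0.03 m).
It fails at once if the mug is moved more than 30 mm (distance of mug from where it was at the start of the episode above 0.03 m).
It also fails if it takes over 67 s, if anything falls off the work surface, if the arm or the gripper's body presses on something with over 40 N, if the wrist force passes 120 N, or if a joint passes its speed limit or range.

## Robot

A 6-joint arm with a two-finger parallel gripper is mounted at the origin on the work surface. World frame = base frame: x ahead of the robot, y to its left, z up, the work surface at z = 0. Lengths are in m, angles in rad, forces in N, time in s.
With the tool pointing down it reaches from about 0.3 to 1 m from the base axis. Payload 5.1 kg.
Tool frame: the origin (TCP) lies at the very end of the fingers, on their centre line; the grasp point (between the pads) lies 19 mm behind it; z points along the fingers, y is the line along which they close (so a half turn about z gives the same grasp; the last joint's range is limited). The gripper opens to 95 mm and grips with 3 to 60 N. Pads are 20 mm wide; open, the fingers measure 119 mm over their backs; the gripper's body (75 mm by 180 mm) begins 59 mm behind the grasp point.
Start: joints at [1.093, 0.124, 1.65, -0, 1.367, -0.083], TCP at [0.25, 0.6, 0.215] pointing down, gripper open.
Joint ranges: [-2.61, 2.61], [-1.02, 2.33], [0.03, 2.71], [-1.35, 4.49], [0.32, 2.68], [-2.91, 2.91]. Speed limits (rad/s): [2.57, 2.57, 3.14, 3.14, 3.14, 3.14].

## Interface

Orientations are given as a unit quaternion [x, y, z, w].
In Python, from plant import env gives the robot as it stands.
- The arm moves only by the tool send_rows, never from a script. Its argument "targets" is a list of rows, each an object of numbers: "tx", "ty", "tz": the shift along the tool's x, y, z scaled (see below); "ax", "ay", "az": the turn, a rotation vector about the tool's x, y, z scaled (see below); "claw": the opening, from -1 (shut) to 1 (fully open), so that 0 is half open. A call has 1 to 10 rows; each row shifts and turns the commanded pose from where the row before left it, along the tool's axes as they then stand; what a row does not reach is not made up. The controller multiplies each number of a shift by 0.03 m and each number of a turn by 0.1 rad. A row lasts 1/10 s, in which the tool goes at most 50 mm and 8.59 degrees, less where a joint would pass 70% of its speed; a pose out of reach is approached as far as the arm can. A call with a number of a shift or a turn outside -1 to 1 is refused whole. A call with a gripper value outside its range is refused whole. The fingers move at their own pace and stop on an object; "grip_force" is the grip in N (left out, the last holds). Time passes only in rows, so rows that do not move let the fingers close. It gives the time, the measured TCP pose, the force, the opening and the grip force at its end, in the units of the state.
- env.read_state(): the state, without advancing time (a new reading comes with each control period).
- env.get_image(name): name is "scene" or "top" or "wrist"; returns the picture (384x512x3 uint8, red, green, blue); there is no depth.
- env.camera_params(name): a dict with "intrinsics" (3x3 intrinsics, pixels), "R" (3x3) and "t" (3): a world point X has camera coordinates R X + t. Camera axes: x right, y down, z forward; pixel columns grow to the right and rows downward; lengths in m; the calibration is good to about 2 mm. A picture is of the moment at which its call begins: read the wrist's pose just before it. camera_params takes no time and is no camera call; for the wrist camera it gives the pose at the moment of the call.
- env.hand_in(): hands the job in; it is judged then, once.
The state is a dict: "clock": time; "joint_positions": joint angles; "qvel": joint speeds; "joint_torque": joint torques, N m; "tcp_pos": TCP position; "eef_rot": TCP orientation; "force": force on the tool from outside, world axes, zero at the start; "moment": the same for the moment, N m; "width": finger opening in m; "gripper_force": force on a finger pad.
Only numpy, scipy, OpenCV 4.12 (cv2) and the standard library are available. Lean on these libraries where they do the work, as an engineer would, in place of code of your own. Each camera call takes 0.05 s, during which the arm holds its last target. There are 200 camera calls.

## Working session

There is one attempt and no reset: what is moved stays moved. The work goes in short steps, Python scripts to look and compute and a tool call to move; the robot and the scene stay as the last step left them, time stands still between calls to the robot, and variables do not carry over. Pictures are saved under pics/ and viewed, at most 11 in all, crops included, and the job is handed in when it is done.

Besides the shell and the picture viewer there is one more tool, called after ">>>" by a JSON object that holds its "fn" and its "kwargs", one argument or row to a line. send_rows: Moves the arm, as the interface text tells. Its arguments: {"type":"object","properties":{"targets":{"type":"array","items":{"type":"object","properties":{"tx":{"type":"number"},"ty":{"type":"number"},"tz":{"type":"number"},"ax":{"type":"number"},"ay":{"type":"number"},"az":{"type":"number"},"claw":{"type":"number"}}}},"grip_force":{"type":"number"}},"required":["targets"]}

```bash
ls; mkdir -p pics
python3 - <<'E'
from plant import env
import cv2
for n in("scene","top"):
    im=env.get_image(n); cv2.imwrite(f"pics/{n}0.png",im[:,:,::-1])
    p=env.camera_params(n); print(n,p)
print(env.read_state())
E
```

```text
pics
scene {'intrinsics': array([[465.55214616,   0.        , 258.51524056],
       [  0.        , 465.55214616, 193.9246237 ],
       [  0.        ,   0.        ,   1.        ]]), 'R': array([[ 0.85563944, -0.51744623, -0.01142584],
       [-0.47188523, -0.7708517 , -0.42791586],
       [ 0.21261582,  0.37153337, -0.90374635]]), 't': array([-0.4587705 ,  0.3332827 ,  1.34121012])}
top {'intrinsics': array([[404.00404533,   0.        , 256.40239355],
       [  0.        , 404.00404533, 194.1569602 ],
       [  0.        ,   0.        ,   1.        ]]), 'R': array([[ 0.0059651 , -0.99996019,  0.00663559],
       [-0.9979317 , -0.00637747, -0.063966  ],
       [ 0.06400577, -0.0062403 , -0.99793002]]), 't': array([0.00492375, 0.56305783, 1.05596131])}
{'clock': 0.1, 'joint_positions': array([ 1.09337770e+00,  1.24454884e-01,  1.65152538e+00, -3.15128113e-05,
        1.36746059e+00, -8.25836532e-02]), 'qvel': array([ 0.00124944, -0.00113457, -0.00215908,  0.00088587,  0.00099224,
       -0.00093662]), 'joint_torque': array([ 5.08580542e-04, -4.18880439e+01, -3.61095500e+01,  7.76299532e-02,
        4.61075641e-02, -3.19112416e-05]), 'tcp_pos': array([0.24979052, 0.59947362, 0.21350737]), 'eef_rot': array([ 1.96134420e-01,  9.80576583e-01, -8.92374141e-04, -2.40553071e-04]), 'force': array([ 0.42105482,  0.69913405, -0.03156757]), 'moment': array([ 0.01207781, -0.03182567, -0.03543115]), 'gripper_force': 0.0, 'width': 0.09550515978159953}
```

View pics/scene0.png

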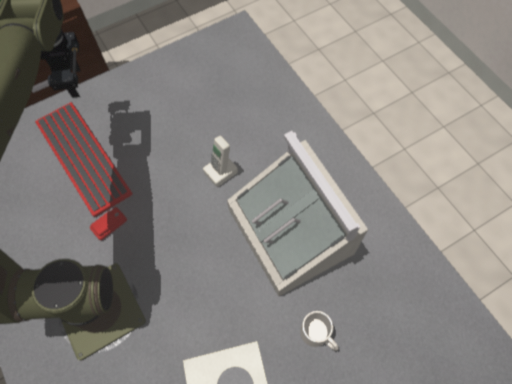

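View pics/top0.png

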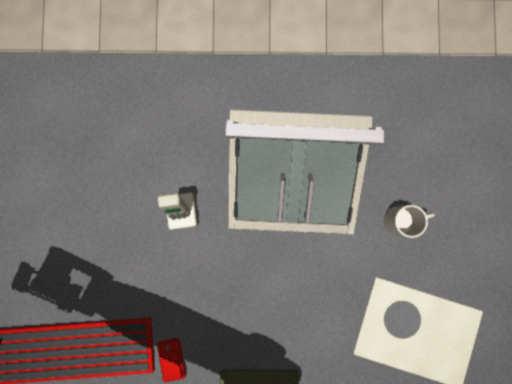

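The scene view shows the cabinet at about (300,215), the phone at (220,160) and the mug at (318,327). In the top view the cabinet spans columns 228–380 and rows 112–233, with the handles at (282,198) and (309,198). I'll enlarge both views.

Run:
```python
import cv2
a=cv2.imread("pics/top0.png")[100:245,220:390]; cv2.imwrite("pics/topc.png",cv2.resize(a,None,fx=4,fy=4,interpolation=cv2.INTER_CUBIC))
a=cv2.imread("pics/scene0.png")[125:295,205:375]; cv2.imwrite("pics/scenec.png",cv2.resize(a,None,fx=3.5,fy=3.5,interpolation=cv2.INTER_CUBIC))
```

```text
(no output)
```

View pics/topc.png

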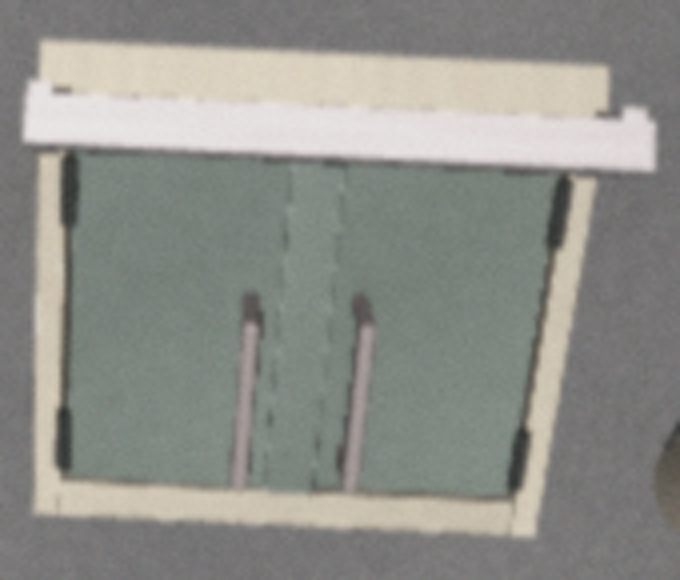

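View pics/scenec.png

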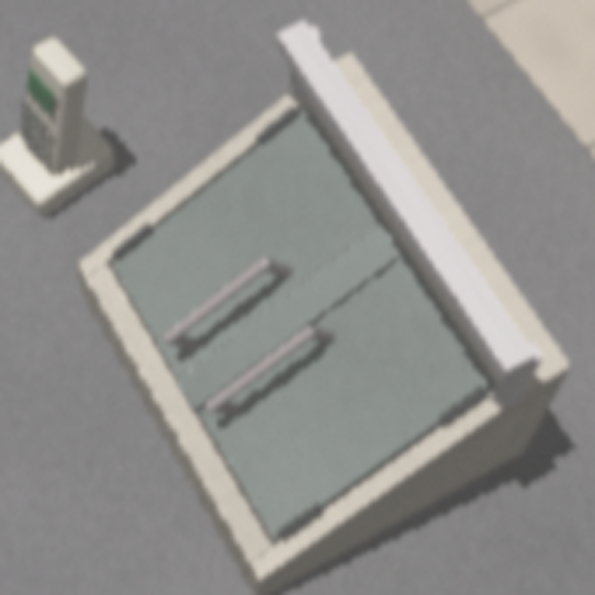

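The crops give the front-edge and back-edge corners and both handle bars. Next I fit the cabinet pose and the left door's angle to them.

```bash
cat > h.py <<'E'
import numpy as np
from plant import env
from scipy.optimize import least_squares
from scipy.spatial.transform import Rotation as Ro
def F(d,y,n): return np.array([.866025*d-.5*n-132.5,y,70+.5*d+.866025*n])/1e3
def proj(n,X):
    p=env.camera_params(n);c=p["R"]@X+p["t"];q=p["intrinsics"]@c;return q[:2]/q[2]
def W(q,X): return np.r_[q[0],q[1],0]+Ro.from_euler("z",q[2]).apply(X)
def hand(a,d,s=1):  # s=1 left, -1 right
    y,n=108,42
    return F(d,s*(140-y*np.cos(a)+n*np.sin(a)),y*np.sin(a)+n*np.cos(a))
def Rt(yaw): return Ro.from_matrix(Ro.from_euler("z",yaw).as_matrix()@np.array([[-.866025,0,.5],[0,1,0],[-.5,0,-.866025]]))
def face(q,X):  # world -> d,y,n mm
    c=Ro.from_euler("z",q[2]).inv().apply(np.asarray(X)-np.r_[q[0],q[1],0])*1e3
    a,b=c[0]+132.5,c[2]-70
    return np.array([.866025*a+.5*b,c[1],-.5*a+.866025*b])
def go(q,d,y,n,out=True):  # needed tool-frame shift (mm) and turn (rad) to TCP at face point, standard orientation
    s=env.read_state();R=Ro.from_quat(s["eef_rot"]);T=Rt(q[2])
    sh=R.inv().apply(W(q,F(d,y,n))-s["tcp_pos"])*1e3
    print("clock",round(s["clock"],2),"face",face(q,s["tcp_pos"]).round(1),"shift",sh.round(1),"turn",(R.inv()*T).as_rotvec().round(3),"F",s["force"].round(1),"w",round(s["width"],4))
E
python3 - <<'E'
from h import *
P={"top":[(F(0,158,0),34,514),(F(0,-158,0),535,537),(np.array([.1325,.158,.205]),40,40),(np.array([.1325,-.158,.205]),608,66),(np.array([.0575,.158,.29]),23,143),(np.array([.0575,-.158,.29]),656,171)],
"scene":[(F(0,158,0),80,265),(F(0,-158,0),260,576),(np.array([.1325,.158,.205]),350,55),(np.array([.1325,-.158,.205]),568,365)]}
o={"top":(220,100,4),"scene":(205,125,3.5)}
H=[("top",1,155,252,318),("top",1,55,238,488),("top",-1,155,366,318),("top",-1,55,349,488),("scene",1,155,270,262),("scene",1,55,175,340),("scene",-1,155,318,330),("scene",-1,55,210,408)]
px=lambda c,u,v:np.array([o[c][0]+(u+.5)/o[c][2]-.5,o[c][1]+(v+.5)/o[c][2]-.5])
def res(p):
    r=[proj(c,W(p,X))-px(c,u,v) for c in P for X,u,v in P[c]]
    r+=[proj(c,W(p,hand(p[3] if s>0 else 0,d,s)))-px(c,u,v) for c,s,d,u,v in H]
    return np.ravel(r)
f=least_squares(res,[.55,0,0,.05],loss="soft_l1");print(f.x.round(4));print(res(f.x).reshape(-1,2).round(1))
q=f.x;open("h.py","a").write(f"q=np.array({list(q[:3])});a0={q[3]}\n")
go(q,105,32,42)
for n,p,h in(("phone",(182,226),0),("mug",(410,222),.095)):
    c=env.camera_params("top");r=c["R"].T@np.linalg.inv(c["intrinsics"])@np.r_[p,1];C=-c["R"].T@c["t"];X=C+r*(h-C[2])/r[2];print(n,X.round(3),face(q,X).round(0))
E
```

```text
[ 0.6002 -0.0827 -0.0384  0.0073]
[[-0.4 -0.1]
 [-0.2 -0.3]
 [ 0.1  0.1]
 [-0.1  0.1]
 [-0.  -0.3]
 [-0.7 -0.2]
 [-0.6 -0.5]
 [ 0.3  1.2]
 [ 0.7 -1. ]
 [ 1.4  0.2]
 [ 0.1  2.1]
 [ 0.6 -1.8]
 [ 0.1  3.3]
 [ 0.1 -0.8]
 [-0.5  1. ]
 [-0.6 -0.2]
 [-2.1  0.5]
 [ 0.7 -0.7]]
clock 0.1 face [-139.4  668.3  246.2] shift [-516.1 -486.7   55.5] turn [-0.095 -0.518 -0.348] F [ 0.4  0.7 -0. ] w 0.0955
phone [0.477 0.208 0.   ] [-36. 285. -60.]
mug [ 0.492 -0.37   0.095] [  43. -291.    4.]
```

Residuals are 3 px at most, so the pose is good to a few mm. I'm moving above the left handle, rising first to clear the phone.

>>> {"fn": "send_rows", "kwargs": {
  "targets": [
    {"tz": -1, "claw": 0},
    {"tz": -1, "tx": -0.5, "ty": -0.5, "claw": 0},
    {"tz": -1, "tx": -0.9, "ty": -0.9, "claw": 0},
    {"tx": -0.93, "ty": -0.98, "claw": 0},
    {"tx": -0.93, "ty": -0.98, "claw": 0},
    {"tx": -0.93, "ty": -0.98, "claw": 0},
    {"tx": -0.93, "ty": -0.98, "claw": 0},
    {"tx": -0.93, "ty": -0.98, "claw": 0},
    {"tx": -0.93, "ty": -0.98, "claw": 0},
    {"tx": -0.93, "ty": -0.98, "claw": 0}
  ]
}}

```text
schema error: expected keys tx, ty, tz, ax, ay, az, claw
```

>>> {"fn": "send_rows", "kwargs": {
  "targets": [
    {"tx": -0.93, "ty": -0.98, "claw": 0},
    {"tx": -0.93, "ty": -0.98, "claw": 0},
    {"tx": -0.93, "ty": -0.98, "claw": 0},
    {"tx": -0.93, "ty": -0.98, "claw": 0},
    {"ax": -0.16, "ay": -0.86, "az": -0.58, "claw": 0},
    {"ax": -0.16, "ay": -0.86, "az": -0.58, "claw": 0},
    {"ax": -0.16, "ay": -0.86, "az": -0.58, "claw": 0},
    {"ax": -0.16, "ay": -0.86, "az": -0.58, "claw": 0},
    {"ax": -0.16, "ay": -0.86, "az": -0.58, "claw": 0},
    {"ax": -0.16, "ay": -0.86, "az": -0.58, "claw": 0}
  ]
}}

```text
schema error: expected keys tx, ty, tz, ax, ay, az, claw
```

Run:
```python
from h import *
go(q,105,32,100)
```

```text
clock 0.1 face [-139.4  668.3  246.2] shift [-488.9 -496.9    5.3] turn [-0.095 -0.518 -0.348] F [ 0.4  0.7 -0. ] w 0.0955
```

>>> {"fn": "send_rows", "kwargs": {
  "targets": [
    {"tx": 0, "ty": 0, "tz": -1, "ax": 0, "ay": 0, "az": 0, "claw": 0},
    {"tx": -0.5, "ty": -0.5, "tz": -1, "ax": 0, "ay": 0, "az": 0, "claw": 0},
    {"tx": -0.9, "ty": -0.9, "tz": -1, "ax": 0, "ay": 0, "az": 0, "claw": 0},
    {"tx": -0.93, "ty": -0.98, "tz": 0, "ax": 0, "ay": 0, "az": 0, "claw": 0},
    {"tx": -0.93, "ty": -0.98, "tz": 0, "ax": 0, "ay": 0, "az": 0, "claw": 0},
    {"tx": -0.93, "ty": -0.98, "tz": 0, "ax": 0, "ay": 0, "az": 0, "claw": 0},
    {"tx": -0.93, "ty": -0.98, "tz": 0, "ax": 0, "ay": 0, "az": 0, "claw": 0},
    {"tx": -0.93, "ty": -0.98, "tz": 0, "ax": 0, "ay": 0, "az": 0, "claw": 0},
    {"tx": -0.93, "ty": -0.98, "tz": 0, "ax": 0, "ay": 0, "az": 0, "claw": 0},
    {"tx": -0.93, "ty": -0.98, "tz": 0, "ax": 0, "ay": 0, "az": 0, "claw": 0}
  ]
}}

```text
clock: 1.1
tcp_pos: [0.3738, 0.2783, 0.3042]
eef_rot: [0.196, 0.981, -0.0, -0.0]
force: [1.5, -0.3, -0.2]
width: 0.0474
gripper_force: 0.0
```

>>> {"fn": "send_rows", "kwargs": {
  "targets": [
    {"tx": -0.93, "ty": -0.98, "tz": 0, "ax": 0, "ay": 0, "az": 0, "claw": 0},
    {"tx": -0.93, "ty": -0.98, "tz": 0, "ax": 0, "ay": 0, "az": 0, "claw": 0},
    {"tx": -0.93, "ty": -0.98, "tz": 0, "ax": 0, "ay": 0, "az": 0, "claw": 0},
    {"tx": -0.93, "ty": -0.98, "tz": 0, "ax": 0, "ay": 0, "az": 0, "claw": 0},
    {"tx": 0, "ty": 0, "tz": 0, "ax": -0.16, "ay": -0.86, "az": -0.58, "claw": 0},
    {"tx": 0, "ty": 0, "tz": 0, "ax": -0.16, "ay": -0.86, "az": -0.58, "claw": 0},
    {"tx": 0, "ty": 0, "tz": 0, "ax": -0.16, "ay": -0.86, "az": -0.58, "claw": 0},
    {"tx": 0, "ty": 0, "tz": 0, "ax": -0.16, "ay": -0.86, "az": -0.58, "claw": 0},
    {"tx": 0, "ty": 0, "tz": 0, "ax": -0.16, "ay": -0.86, "az": -0.58, "claw": 0},
    {"tx": 0, "ty": 0, "tz": 0, "ax": -0.16, "ay": -0.86, "az": -0.58, "claw": 0}
  ]
}}

```text
clock: 2.1
tcp_pos: [0.4314, 0.1286, 0.3044]
eef_rot: [0.017, 0.966, -0.004, 0.26]
force: [0.2, 0.7, 0.4]
width: 0.0473
gripper_force: 0.0
```

Run:
```python
from h import *
go(q,105,32,100)
print(env.read_state()["joint_positions"].round(2))
```

```text
clock 2.1 face [ 78.8 204.7 225.2] shift [ -25.7 -173.1  124.6] turn [0.003 0.002 0.002] F [0.2 0.7 0.4] w 0.0473
[ 0.27 -0.74  2.24 -0.16  1.14 -1.24]
```

>>> {"fn": "send_rows", "kwargs": {
  "targets": [
    {"tx": -0.15, "ty": -0.97, "tz": 0, "ax": 0, "ay": 0, "az": 0, "claw": 0},
    {"tx": -0.15, "ty": -0.97, "tz": 0, "ax": 0, "ay": 0, "az": 0, "claw": 0},
    {"tx": -0.15, "ty": -0.97, "tz": 0.5, "ax": 0, "ay": 0, "az": 0, "claw": 0},
    {"tx": -0.15, "ty": -0.97, "tz": 0.9, "ax": 0, "ay": 0, "az": 0, "claw": 0},
    {"tx": -0.15, "ty": -0.97, "tz": 0.9, "ax": 0, "ay": 0, "az": 0, "claw": 0},
    {"tx": -0.12, "ty": -0.92, "tz": 0.9, "ax": 0, "ay": 0, "az": 0, "claw": 0},
    {"tx": 0, "ty": 0, "tz": 0.9, "ax": 0, "ay": 0, "az": 0, "claw": 0}
  ]
}}

```text
clock: 2.8
tcp_pos: [0.5092, -0.0507, 0.2097]
eef_rot: [0.021, 0.966, -0.005, 0.258]
force: [-0.6, 0.4, 0.6]
width: 0.0479
gripper_force: 0.0
```

Run:
```python
from h import *
import cv2
go(q,105,32,23)
im=env.get_image("wrist").copy();cv2.imwrite("pics/w1.png",im[:,:,::-1])
p=env.camera_params("wrist")
for s in(1,-1):
    for d in(55,155): print(s,d,proj("wrist",W(q,hand(0,d,s))).round(0))
```

```text
clock 2.8 face [104.8  28.5 100.8] shift [-0.3  3.5 77.8] turn [-0.    -0.001 -0.005] F [-0.6  0.4  0.6] w 0.0479
1 55 [257. 159.]
1 155 [258. 266.]
-1 55 [180. 160.]
-1 155 [189. 266.]
```

View pics/w1.png

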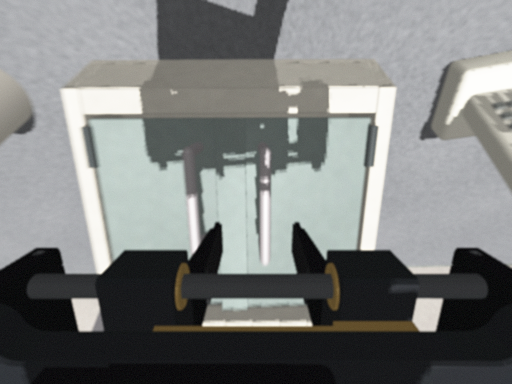

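The wrist view shows the left bar running from (265,150) to (265,263), about 7 px right of prediction, and the right bar at about (193,200). The front corners are at about (63,88) and (395,87). I'll check the lateral offset.

Run:
```python
from h import *
for y in(158,-158):
  print(proj("wrist",W(q,F(0,y,0))))
s=env.read_state(); R=Ro.from_quat(s["eef_rot"])
for z in (0,.058): print(proj("wrist",s["tcp_pos"]+R.apply([0,0,z])))
p=env.camera_params("wrist"); print((R.inv().apply(-p["R"].T@p["t"]-s["tcp_pos"])*1e3).round(1))
def res(v):
    Q=np.r_[q[0]+v[0],q[1]+v[1],q[2]+v[2]];r=[proj("wrist",W(Q,F(0,158,0)))-(395,87),proj("wrist",W(Q,F(0,-158,0)))-(63,88)]
    for sd,d,u,w in((1,155,265,263),(1,55,265,152),(-1,55,189,150)): r.append(proj("wrist",W(Q,hand(0,d,sd)))-(u,w))
    return np.ravel(r)
f=least_squares(res,[0,0,0],loss="soft_l1");print(f.x,f.fun.round(1))
```

```text
[393.15362978  92.34304992]
[50.88345072 94.05839353]
[255.21365474 237.70859979]
[255.58267545 209.13317793]
[  81.5    1.1 -169.6]
[-0.00535069  0.00709425 -0.00198924] [ 8.1 -0.3 -7.8 -0.3  0.2  0.   0.9  1.9 -1.5  4.2]
```

>>> {"fn": "send_rows", "kwargs": {
  "targets": [
    {"tx": 0, "ty": 0.27, "tz": 0.8, "ax": 0, "ay": 0, "az": 0, "claw": 0},
    {"tx": 0, "ty": 0, "tz": 0.8, "ax": 0, "ay": 0, "az": 0, "claw": 0},
    {"tx": 0, "ty": 0, "tz": 0.6, "ax": 0, "ay": 0, "az": 0, "claw": 0},
    {"tx": 0, "ty": 0, "tz": 0.4, "ax": 0, "ay": 0, "az": 0, "claw": 0},
    {"tx": 0, "ty": 0, "tz": 0, "ax": 0, "ay": 0, "az": 0, "claw": 0},
    {"tx": 0, "ty": 0, "tz": 0, "ax": 0, "ay": 0, "az": 0, "claw": -0.85},
    {"tx": 0, "ty": 0, "tz": 0, "ax": 0, "ay": 0, "az": 0, "claw": -1},
    {"tx": 0, "ty": 0, "tz": 0, "ax": 0, "ay": 0, "az": 0, "claw": -1},
    {"tx": 0, "ty": 0, "tz": 0, "ax": 0, "ay": 0, "az": 0, "claw": -1}
  ],
  "grip_force": 12
}}

```text
clock: 3.75
tcp_pos: [0.5483, -0.0406, 0.1439]
eef_rot: [0.019, 0.966, -0.004, 0.259]
force: [-0.0, 0.0, -0.4]
width: 0.0208
gripper_force: 0.0
```

Run:
```python
from h import *
s=env.read_state();print(Ro.from_quat(s["eef_rot"]).inv().apply(s["force"]).round(1),s["gripper_force"])
go(q,105,32,23)
import cv2
im=env.get_image("wrist").copy();cv2.imwrite("pics/w2.png",im[:,:,::-1])
```

```text
[0.2 0.  0.3] 0.0
clock 3.75 face [105.4  40.1  24.5] shift [ 0.4 -8.1  1.5] turn [ 0.003 -0.    -0.001] F [-0.   0.  -0.4] w 0.0208
```

View pics/w2.png

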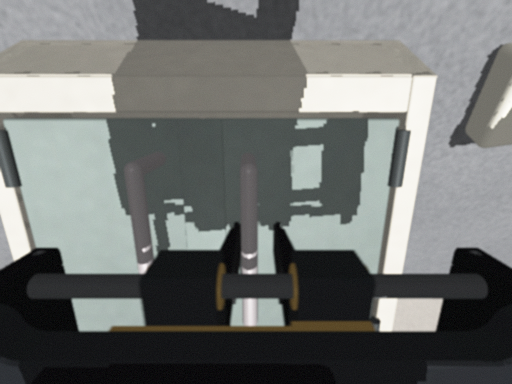

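The left bar at column 249 lies between the fingers (centre at 256), which are still closing.

>>> {"fn": "send_rows", "kwargs": {
  "targets": [
    {"tx": 0, "ty": -0.1, "tz": 0, "ax": 0, "ay": 0, "az": 0, "claw": -1},
    {"tx": 0, "ty": 0, "tz": 0, "ax": 0, "ay": 0, "az": 0, "claw": -1},
    {"tx": 0, "ty": 0, "tz": 0, "ax": 0, "ay": 0, "az": 0, "claw": -1},
    {"tx": 0, "ty": 0, "tz": 0, "ax": 0, "ay": 0, "az": 0, "claw": -1}
  ],
  "grip_force": 12
}}

```text
clock: 4.2
tcp_pos: [0.5482, -0.0454, 0.1438]
eef_rot: [0.019, 0.966, -0.005, 0.259]
force: [-2.4, -7.9, 1.6]
width: 0.0094
gripper_force: 12.0
```

Run:
```python
from h import *
s=env.read_state();print(Ro.from_quat(s["eef_rot"]).inv().apply(s["force"]).round(1),s["gripper_force"])
go(q,105,32,23)
a0=0.05
for a in np.arange(0,1.5,.145): print(a.round(3),(face(q,W(q,hand(a,105)))).round(1))
```

```text
[ 1.  -8.  -2.5] 12.000666707754135
clock 4.2 face [105.4  35.4  24.3] shift [ 0.4 -3.4  1.3] turn [-0.001 -0.     0.   ] F [-2.4 -7.9  1.6] w 0.0094
0.0 [105.  32.  42.]
0.145 [105.   39.2  57.2]
0.29 [105.   48.5  71.1]
0.435 [105.   59.8  83.6]
0.58 [105.   72.7  94.3]
0.725 [105.   87.  103.1]
0.87 [105.  102.5 109.6]
1.015 [105.  118.7 113.9]
1.16 [105.  135.4 115.8]
1.305 [105.  152.2 115.2]
1.45 [105.  168.7 112.3]
```

>>> {"fn": "send_rows", "kwargs": {
  "targets": [
    {"tx": 0, "ty": 0.17, "tz": -0.5, "ax": 0, "ay": 0, "az": 0, "claw": -1},
    {"tx": 0, "ty": 0.31, "tz": -0.46, "ax": 0, "ay": 0, "az": 0, "claw": -1},
    {"tx": 0, "ty": 0.38, "tz": -0.42, "ax": 0, "ay": 0, "az": 0, "claw": -1},
    {"tx": 0, "ty": 0.43, "tz": -0.36, "ax": 0, "ay": 0, "az": 0, "claw": -1},
    {"tx": 0, "ty": 0.48, "tz": -0.29, "ax": 0, "ay": 0, "az": 0, "claw": -1},
    {"tx": 0, "ty": 0, "tz": 0, "ax": 0, "ay": 0, "az": 0, "claw": -1}
  ],
  "grip_force": 20
}}

```text
clock: 4.8
tcp_pos: [0.5196, 0.0114, 0.197]
eef_rot: [0.018, 0.966, -0.003, 0.259]
force: [-2.5, -0.7, 2.0]
width: 0.0093
gripper_force: 20.0
```

Run:
```python
from h import *
s=env.read_state();print(Ro.from_quat(s["eef_rot"]).inv().apply(s["force"]).round(1),s["gripper_force"])
go(q,105,87,103.1-19)
```

```text
[ 1.2 -0.8 -3. ] 20.000186562538147
clock 4.8 face [105.4  90.9  85.8] shift [ 0.4 -3.9  1.7] turn [ 0.003 -0.     0.001] F [-2.5 -0.7  2. ] w 0.0093
```

>>> {"fn": "send_rows", "kwargs": {
  "targets": [
    {"tx": 0, "ty": 0.47, "tz": -0.19, "ax": 0, "ay": 0, "az": 0, "claw": -1},
    {"tx": 0, "ty": 0.5, "tz": -0.12, "ax": 0, "ay": 0, "az": 0, "claw": -1},
    {"tx": 0, "ty": 0.5, "tz": -0.05, "ax": 0, "ay": 0, "az": 0, "claw": -1},
    {"tx": 0, "ty": 0.5, "tz": 0.02, "ax": 0, "ay": 0, "az": 0, "claw": -1},
    {"tx": 0, "ty": 0.5, "tz": 0.08, "ax": 0, "ay": 0, "az": 0, "claw": -1},
    {"tx": 0, "ty": 0, "tz": 0, "ax": 0, "ay": 0, "az": 0, "claw": -1}
  ],
  "grip_force": 20
}}

```text
clock: 5.4
tcp_pos: [0.5191, 0.0857, 0.2042]
eef_rot: [0.018, 0.966, -0.003, 0.259]
force: [-3.6, 3.1, 4.7]
width: 0.0095
gripper_force: 20.0
```

Run:
```python
from h import *
s=env.read_state();print(Ro.from_quat(s["eef_rot"]).inv().apply(s["force"]).round(1),s["gripper_force"])
go(q,105,168.7,112.3-19)
```

```text
[ 0.8  3.  -5.9] 20.00100463628769
clock 5.4 face [106.  165.2  93.7] shift [1.  3.5 0.4] turn [ 0.004  0.    -0.   ] F [-3.6  3.1  4.7] w 0.0095
```

>>> {"fn": "send_rows", "kwargs": {
  "targets": [
    {"tx": 0, "ty": 0.1, "tz": 0.02, "ax": 0, "ay": 0, "az": 0, "claw": -1},
    {"tx": 0, "ty": 0, "tz": 0, "ax": 0, "ay": 0, "az": 0, "claw": -0.5},
    {"tx": 0, "ty": 0, "tz": 0, "ax": 0, "ay": 0, "az": 0, "claw": -0.5},
    {"tx": 0, "ty": 0, "tz": 0, "ax": 0, "ay": 0, "az": 0, "claw": -0.5},
    {"tx": 0, "ty": 0, "tz": -0.4, "ax": 0, "ay": 0, "az": 0, "claw": -0.5},
    {"tx": 0, "ty": 0, "tz": -0.8, "ax": 0, "ay": 0, "az": 0, "claw": -0.5},
    {"tx": 0, "ty": 0, "tz": -0.8, "ax": 0, "ay": 0, "az": 0, "claw": -0.5},
    {"tx": 0, "ty": 0, "tz": -0.8, "ax": 0, "ay": 0, "az": 0, "claw": -0.5},
    {"tx": 0, "ty": 0, "tz": -0.8, "ax": 0, "ay": 0, "az": 0, "claw": -1},
    {"tx": 0, "ty": 0, "tz": 0, "ax": 0, "ay": 0, "az": 0, "claw": -1}
  ]
}}

```text
clock: 6.4
tcp_pos: [0.4657, 0.0897, 0.3013]
eef_rot: [0.019, 0.965, -0.003, 0.262]
force: [-0.0, 0.3, 0.4]
width: 0.013
gripper_force: 0.0
```

Run:
```python
from h import *
import cv2
go(q,150,15,180)
im=env.get_image("scene");cv2.imwrite("pics/s2.png",cv2.resize(im[100:300,120:400,::-1],None,fx=2.8,fy=2.8))
```

```text
clock 6.4 face [108.3 167.1 204.5] shift [ -41.7 -152.2   24.2] turn [ 0.004  0.007 -0.001] F [-0.   0.3  0.4] w 0.013
```

View pics/s2.png

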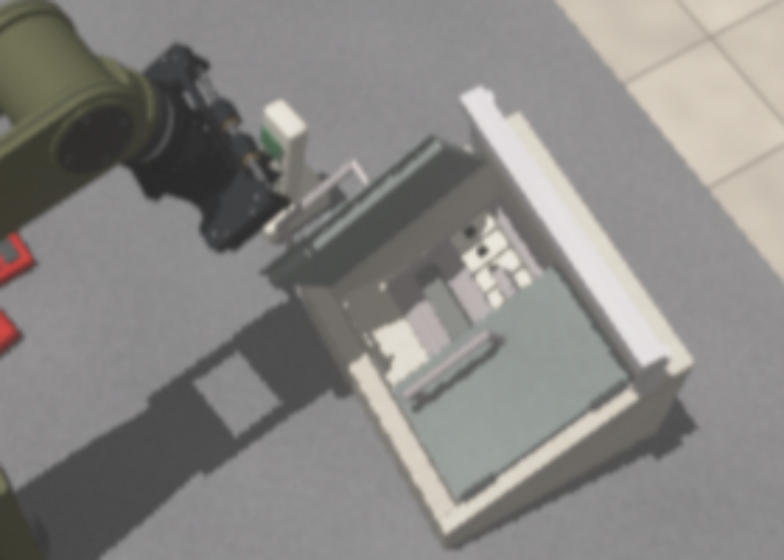

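The left door stands open, the right door is shut, and the gripper body's long side runs along y, as I assumed. Next I move over the bolt tab.

>>> {"fn": "send_rows", "kwargs": {
  "targets": [
    {"tx": 0, "ty": -0.85, "tz": 0, "ax": 0.04, "ay": 0.07, "az": 0, "claw": -1},
    {"tx": 0, "ty": -0.85, "tz": 0, "ax": 0, "ay": 0, "az": 0, "claw": -1},
    {"tx": -0.5, "ty": -0.85, "tz": 0, "ax": 0, "ay": 0, "az": 0, "claw": -1},
    {"tx": -0.6, "ty": -0.85, "tz": 0, "ax": 0, "ay": 0, "az": 0, "claw": -1},
    {"tx": -0.6, "ty": -0.85, "tz": 0.3, "ax": 0, "ay": 0, "az": 0, "claw": -1},
    {"tx": -0.6, "ty": -0.82, "tz": 0.8, "ax": 0, "ay": 0, "az": 0, "claw": -1},
    {"tx": -0.6, "ty": 0, "tz": 0.8, "ax": 0, "ay": 0, "az": 0, "claw": -1},
    {"tx": -0.6, "ty": 0, "tz": 0.8, "ax": 0, "ay": 0, "az": 0, "claw": -1},
    {"tx": 0, "ty": 0, "tz": 0.8, "ax": 0, "ay": 0, "az": 0, "claw": -1},
    {"tx": 0, "ty": 0, "tz": 0, "ax": 0, "ay": 0, "az": 0, "claw": -1}
  ]
}}

```text
clock: 7.45
tcp_pos: [0.6007, -0.0681, 0.2493]
eef_rot: [0.02, 0.968, -0.004, 0.25]
force: [0.5, 0.1, -0.5]
width: 0.0007
gripper_force: 0.0
```

Run:
```python
from h import *
import cv2
go(q,213,15,-24)
im=env.get_image("wrist");cv2.imwrite("pics/w3.png",im[:,:,::-1])
for X in((197,20,-14),(183,37,-14),(183,0,-14),(183,37,-42),(197,37,-14)): print(X,proj("wrist",W(q,F(*X))).round(0))
```

```text
clock 7.45 face [204.3  14.7  89.1] shift [-10.8   0.3 112.9] turn [ 0.001 -0.019 -0.002] F [ 0.5  0.1 -0.5] w 0.0007
(197, 20, -14) [261. 188.]
(183, 37, -14) [277. 174.]
(183, 0, -14) [242. 175.]
(183, 37, -42) [276. 170.]
(197, 37, -14) [277. 188.]
```

View pics/w3.png

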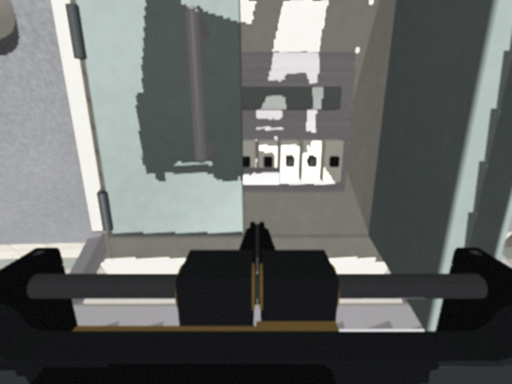

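The meeting edge at column 242 agrees with the prediction. The tab should be near (242–277, 174–188); I'll enlarge that part with more contrast.

Run:
```python
import cv2,numpy as np
a=cv2.imread("pics/w3.png")[120:250,200:380].astype(float);a=np.clip((a-40)*1.6,0,255).astype(np.uint8)
cv2.imwrite("pics/w3c.png",cv2.resize(a,None,fx=4.4,fy=4.4,interpolation=cv2.INTER_CUBIC))
```

```text
(no output)
```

View pics/w3c.png

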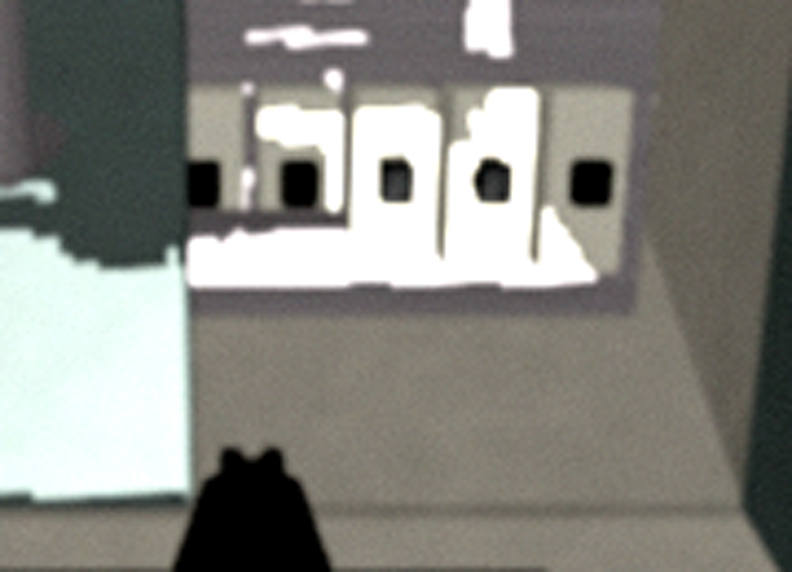

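The tab shows up: its top face spans (243–279, 172–185), within about 3 px of the prediction, so the bolt is only about 3 mm drawn. I'm going in behind it.

>>> {"fn": "send_rows", "kwargs": {
  "targets": [
    {"tx": -0.3, "ty": 0.07, "tz": 0, "ax": 0, "ay": -0.19, "az": 0, "claw": -1},
    {"tx": 0, "ty": 0, "tz": 0.8, "ax": 0, "ay": 0, "az": 0, "claw": -1},
    {"tx": 0, "ty": 0, "tz": 0.8, "ax": 0, "ay": 0, "az": 0, "claw": -1},
    {"tx": 0, "ty": 0, "tz": 0, "ax": 0, "ay": 0, "az": 0, "claw": -1}
  ]
}}

```text
clock: 7.9
tcp_pos: [0.6337, -0.0671, 0.2173]
eef_rot: [0.019, 0.965, -0.005, 0.262]
force: [-0.1, -0.3, -1.2]
width: 0.0002
gripper_force: 0.0
```

Run:
```python
from h import *
go(q,213,17,-24)
s=env.read_state();print(s["joint_positions"].round(2))
```

```text
clock 7.9 face [216.9  16.9  44.9] shift [ 4.5  0.1 68.9] turn [-0.     0.008 -0.001] F [-0.1 -0.3 -1.2] w 0.0002
[-0.24 -0.21  2.04  0.14  0.8  -1.84]
```

>>> {"fn": "send_rows", "kwargs": {
  "targets": [
    {"tx": 0.13, "ty": 0, "tz": 0.5, "ax": 0, "ay": 0.05, "az": 0, "claw": -1},
    {"tx": 0, "ty": 0, "tz": 0.6, "ax": 0, "ay": 0, "az": 0, "claw": -1},
    {"tx": 0, "ty": 0, "tz": 0.6, "ax": 0, "ay": 0, "az": 0, "claw": -1},
    {"tx": 0, "ty": 0, "tz": 0.5, "ax": 0, "ay": 0, "az": 0, "claw": -1},
    {"tx": 0, "ty": 0, "tz": 0, "ax": 0, "ay": 0, "az": 0, "claw": -1},
    {"tx": 0, "ty": 0, "tz": 0, "ax": 0, "ay": 0, "az": 0, "claw": -1}
  ]
}}

```text
clock: 8.5
tcp_pos: [0.6646, -0.0688, 0.1615]
eef_rot: [0.019, 0.965, -0.006, 0.262]
force: [-0.7, 0.3, -0.1]
width: 0.0003
gripper_force: 0.0
```

Run:
```python
from h import *
go(q,183,17,-25)
s=env.read_state();print(s["joint_positions"].round(2))
```

```text
clock 8.5 face [215.8  16.4 -19. ] shift [32.8  0.5  5.8] turn [-0.001  0.007 -0.001] F [-0.7  0.3 -0.1] w 0.0003
[-0.22 -0.09  2.02  0.15  0.68 -1.84]
```

>>> {"fn": "send_rows", "kwargs": {
  "targets": [
    {"tx": 0, "ty": 0, "tz": 0.2, "ax": 0, "ay": 0.05, "az": 0, "claw": -1},
    {"tx": 0.2, "ty": 0, "tz": 0, "ax": 0, "ay": 0, "az": 0, "claw": -1},
    {"tx": 0.2, "ty": 0, "tz": 0, "ax": 0, "ay": 0, "az": 0, "claw": -1},
    {"tx": 0.2, "ty": 0, "tz": 0, "ax": 0, "ay": 0, "az": 0, "claw": -1},
    {"tx": 0.2, "ty": 0, "tz": 0, "ax": 0, "ay": 0, "az": 0, "claw": -1},
    {"tx": 0, "ty": 0, "tz": 0, "ax": 0, "ay": 0, "az": 0, "claw": -1}
  ]
}}

```text
clock: 9.1
tcp_pos: [0.6459, -0.068, 0.143]
eef_rot: [0.019, 0.966, -0.005, 0.259]
force: [0.5, 0.8, -0.3]
width: 0.0006
gripper_force: 0.1
```

Run:
```python
from h import *
go(q,180,17,-25)
s=env.read_state();print(Ro.from_quat(s["eef_rot"]).inv().apply(s["force"]).round(1))
```

```text
clock 9.1 face [190.3  16.5 -25.5] shift [10.3  0.5 -0.5] turn [-0.001 -0.    -0.001] F [ 0.5  0.8 -0.3] w 0.0006
[-0.2  0.8  0.5]
```

>>> {"fn": "send_rows", "kwargs": {
  "targets": [
    {"tx": 0.15, "ty": 0, "tz": 0, "ax": 0, "ay": 0, "az": 0, "claw": -1},
    {"tx": 0.15, "ty": 0, "tz": 0, "ax": 0, "ay": 0, "az": 0, "claw": -1}
  ]
}}

```text
clock: 9.3
tcp_pos: [0.6392, -0.0678, 0.1394]
eef_rot: [0.019, 0.965, -0.006, 0.26]
force: [2.1, 0.7, 2.2]
width: 0.0004
gripper_force: 1.4
```

>>> {"fn": "send_rows", "kwargs": {
  "targets": [
    {"tx": 0.15, "ty": 0, "tz": 0, "ax": 0, "ay": 0, "az": 0, "claw": -1}
  ]
}}

```text
clock: 9.4
tcp_pos: [0.6368, -0.0677, 0.1385]
eef_rot: [0.02, 0.965, -0.006, 0.262]
force: [12.9, 2.9, 1.6]
width: 0.0007
gripper_force: 5.9
```

Run:
```python
from h import *
import cv2
go(q,175,17,-25)
s=env.read_state();print(Ro.from_quat(s["eef_rot"]).inv().apply(s["force"]).round(1))
im=env.get_image("wrist")
a=im[90:250,180:380,::-1].astype(float);a=np.clip((a-30)*1.5,0,255).astype(np.uint8)
cv2.imwrite("pics/w4.png",cv2.resize(a,None,fx=3.7,fy=3.7,interpolation=cv2.INTER_CUBIC))
for X in((197,20,-14),(183,37,-14),(183,0,-14),(169,37,-14),(155,37,-14)): print(X,((proj("wrist",W(q,F(*X)))-(180,90))*3.7).round(0))
```

```text
clock 9.4 face [180.2  16.4 -24.9] shift [5.2 0.6 0.1] turn [-0.002  0.007 -0.002] F [12.9  2.9  1.6] w 0.0007
[-11.9   3.5   5.1]
(197, 20, -14) [298. 658.]
(183, 37, -14) [395. 588.]
(183, 0, -14) [184. 588.]
(169, 37, -14) [397. 515.]
(155, 37, -14) [400. 438.]
```

View pics/w4.png

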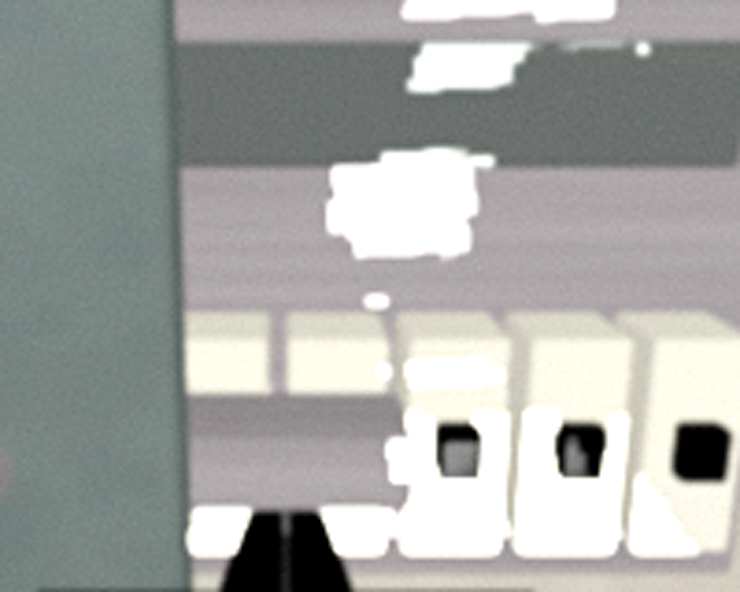

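The force of 12 N at d≈180 is the end stop, and the tab's top face at crop rows 435–508 matches the fully drawn position (438–515). I'm backing off and going to the right handle.

>>> {"fn": "send_rows", "kwargs": {
  "targets": [
    {"tx": 0, "ty": 0, "tz": 0, "ax": 0, "ay": 0, "az": 0, "claw": -1},
    {"tx": 0, "ty": 0, "tz": 0, "ax": 0, "ay": 0, "az": 0, "claw": -1},
    {"tx": -0.25, "ty": 0, "tz": 0, "ax": 0, "ay": 0, "az": 0, "claw": -1},
    {"tx": 0, "ty": 0, "tz": -0.7, "ax": 0, "ay": 0, "az": 0, "claw": -1},
    {"tx": 0, "ty": 0, "tz": -0.9, "ax": 0, "ay": 0, "az": 0, "claw": -1},
    {"tx": 0, "ty": 0, "tz": -0.9, "ax": 0, "ay": 0, "az": 0, "claw": -1},
    {"tx": 0, "ty": 0, "tz": -0.9, "ax": 0, "ay": 0, "az": 0, "claw": -1},
    {"tx": 0.5, "ty": -0.5, "tz": -0.8, "ax": 0, "ay": 0, "az": 0, "claw": 0},
    {"tx": 0.9, "ty": -0.5, "tz": 0, "ax": 0, "ay": 0, "az": 0, "claw": 0},
    {"tx": 0.9, "ty": -0.5, "tz": 0, "ax": 0, "ay": 0, "az": 0, "claw": 0}
  ]
}}

```text
clock: 10.45
tcp_pos: [0.516, -0.108, 0.2151]
eef_rot: [0.019, 0.966, -0.006, 0.259]
force: [-0.6, -0.1, -0.6]
width: 0.0191
gripper_force: 0.0
```

Run:
```python
from h import *
go(q,105,-30,24)
```

```text
clock 10.45 face [115.3 -28.5 101. ] shift [10.3 -1.4 77. ] turn [-0.001  0.     0.   ] F [-0.6 -0.1 -0.6] w 0.0191
```

>>> {"fn": "send_rows", "kwargs": {
  "targets": [
    {"tx": 0.3, "ty": 0, "tz": 0, "ax": 0, "ay": 0, "az": 0, "claw": 0},
    {"tx": 0, "ty": 0, "tz": 0, "ax": 0, "ay": 0, "az": 0, "claw": 0},
    {"tx": 0, "ty": 0, "tz": 0, "ax": 0, "ay": 0, "az": 0, "claw": 0},
    {"tx": 0, "ty": 0, "tz": 0.8, "ax": 0, "ay": 0, "az": 0, "claw": 0},
    {"tx": 0, "ty": 0, "tz": 0.8, "ax": 0, "ay": 0, "az": 0, "claw": 0},
    {"tx": 0, "ty": 0, "tz": 0.6, "ax": 0, "ay": 0, "az": 0, "claw": 0},
    {"tx": 0, "ty": 0, "tz": 0.35, "ax": 0, "ay": 0, "az": 0, "claw": 0},
    {"tx": 0, "ty": 0, "tz": 0, "ax": 0, "ay": 0, "az": 0, "claw": 0},
    {"tx": 0, "ty": 0, "tz": 0, "ax": 0, "ay": 0, "az": 0, "claw": -1},
    {"tx": 0, "ty": 0, "tz": 0, "ax": 0, "ay": 0, "az": 0, "claw": -1}
  ],
  "grip_force": 12
}}

```text
clock: 11.45
tcp_pos: [0.5481, -0.1092, 0.1456]
eef_rot: [0.019, 0.965, -0.006, 0.26]
force: [0.1, 1.1, -0.1]
width: 0.0366
gripper_force: 0.0
```

>>> {"fn": "send_rows", "kwargs": {
  "targets": [
    {"tx": 0, "ty": 0, "tz": 0, "ax": 0, "ay": 0, "az": 0, "claw": -1},
    {"tx": 0, "ty": 0, "tz": 0, "ax": 0, "ay": 0, "az": 0, "claw": -1},
    {"tx": 0, "ty": 0, "tz": 0, "ax": 0, "ay": 0, "az": 0, "claw": -1},
    {"tx": 0, "ty": 0, "tz": 0, "ax": 0, "ay": 0, "az": 0, "claw": -1}
  ],
  "grip_force": 12
}}

```text
clock: 11.85
tcp_pos: [0.5476, -0.1111, 0.1448]
eef_rot: [0.019, 0.966, -0.008, 0.26]
force: [-1.8, -8.6, -1.2]
width: 0.0096
gripper_force: 12.0
```

Run:
```python
from h import *
go(q,105,-32,23)
s=env.read_state();print(Ro.from_quat(s["eef_rot"]).inv().apply(s["force"]).round(1))
```

```text
clock 11.85 face [107.5 -30.4  24.3] shift [ 2.5 -1.6  1.3] turn [-0.006  0.002  0.001] F [-1.8 -8.6 -1.2] w 0.0096
[ 1.8 -8.7  0.3]
```

>>> {"fn": "send_rows", "kwargs": {
  "targets": [
    {"tx": 0, "ty": -0.28, "tz": -0.5, "ax": 0, "ay": 0, "az": 0, "claw": -1},
    {"tx": 0, "ty": -0.31, "tz": -0.46, "ax": 0, "ay": 0, "az": 0, "claw": -1},
    {"tx": 0, "ty": -0.38, "tz": -0.42, "ax": 0, "ay": 0, "az": 0, "claw": -1},
    {"tx": 0, "ty": -0.43, "tz": -0.36, "ax": 0, "ay": 0, "az": 0, "claw": -1},
    {"tx": 0, "ty": -0.48, "tz": -0.29, "ax": 0, "ay": 0, "az": 0, "claw": -1},
    {"tx": 0, "ty": 0, "tz": 0, "ax": 0, "ay": 0, "az": 0, "claw": -1}
  ],
  "grip_force": 20
}}

```text
clock: 12.45
tcp_pos: [0.5141, -0.1626, 0.1991]
eef_rot: [0.019, 0.966, -0.003, 0.258]
force: [-13.9, 11.4, 13.8]
width: 0.0094
gripper_force: 20.0
```

Run:
```python
from h import *
s=env.read_state();print(Ro.from_quat(s["eef_rot"]).inv().apply(s["force"]).round(1),s["gripper_force"])
go(q,105,-87,103.1-19)
```

```text
[  5.6  10.9 -19. ] 20.003927797079086
clock 12.45 face [107.5 -83.1  87. ] shift [ 2.5 -3.9  2.9] turn [ 0.004 -0.001 -0.002] F [-13.9  11.4  13.8] w 0.0094
```

>>> {"fn": "send_rows", "kwargs": {
  "targets": [
    {"tx": 0, "ty": -0.57, "tz": -0.09, "ax": 0, "ay": 0, "az": 0, "claw": -1},
    {"tx": 0, "ty": -0.52, "tz": -0.14, "ax": 0, "ay": 0, "az": 0, "claw": -1},
    {"tx": 0, "ty": -0.53, "tz": -0.07, "ax": 0, "ay": 0, "az": 0, "claw": -1},
    {"tx": 0, "ty": 0, "tz": 0, "ax": 0, "ay": 0, "az": 0, "claw": -1}
  ],
  "grip_force": 20
}}

```text
clock: 12.85
tcp_pos: [0.5086, -0.2139, 0.2078]
eef_rot: [0.019, 0.965, -0.006, 0.26]
force: [-9.3, 1.7, 10.7]
width: 0.0096
gripper_force: 20.0
```

Run:
```python
from h import *
s=env.read_state();print(Ro.from_quat(s["eef_rot"]).inv().apply(s["force"]).round(1),s["gripper_force"])
go(q,105,-165.4,113-19)
```

```text
[  2.7   1.3 -13.9] 20.001187920570374
clock 12.85 face [ 108.7 -134.6   96.4] shift [  3.7 -30.8   2.5] turn [-0.003  0.003 -0.001] F [-9.3  1.7 10.7] w 0.0096
```

>>> {"fn": "send_rows", "kwargs": {
  "targets": [
    {"tx": 0, "ty": -0.4, "tz": 0.06, "ax": 0, "ay": 0, "az": 0, "claw": -1},
    {"tx": 0, "ty": -0.4, "tz": 0.08, "ax": 0, "ay": 0, "az": 0, "claw": -1},
    {"tx": 0, "ty": -0.25, "tz": 0.06, "ax": 0, "ay": 0, "az": 0, "claw": -1},
    {"tx": 0, "ty": 0, "tz": 0, "ax": 0, "ay": 0, "az": 0, "claw": -1}
  ],
  "grip_force": 20
}}

```text
clock: 13.25
tcp_pos: [0.5103, -0.2466, 0.2034]
eef_rot: [0.019, 0.965, -0.008, 0.26]
force: [-13.6, -0.6, 12.2]
width: 0.0093
gripper_force: 20.0
```

Run:
```python
from h import *
s=env.read_state();print(Ro.from_quat(s["eef_rot"]).inv().apply(s["force"]).round(1),s["gripper_force"])
go(q,105,-168.7,112.3-19)
```

```text
[  5.6  -1.2 -17.4] 20.00078558921814
clock 13.25 face [ 109.1 -167.2   91. ] shift [ 4.1 -1.6 -2.3] turn [-0.005  0.003  0.   ] F [-13.6  -0.6  12.2] w 0.0093
```

>>> {"fn": "send_rows", "kwargs": {
  "targets": [
    {"tx": 0, "ty": -0.08, "tz": 0.06, "ax": 0, "ay": 0, "az": 0, "claw": -1},
    {"tx": 0, "ty": 0, "tz": 0, "ax": 0, "ay": 0, "az": 0, "claw": -0.5},
    {"tx": 0, "ty": 0, "tz": 0, "ax": 0, "ay": 0, "az": 0, "claw": -0.5},
    {"tx": 0, "ty": 0, "tz": 0, "ax": 0, "ay": 0, "az": 0, "claw": -0.5},
    {"tx": 0, "ty": 0, "tz": -0.4, "ax": 0, "ay": 0, "az": 0, "claw": -0.5},
    {"tx": 0, "ty": 0, "tz": -0.8, "ax": 0, "ay": 0, "az": 0, "claw": -0.5},
    {"tx": 0, "ty": 0, "tz": -0.8, "ax": 0, "ay": 0, "az": 0, "claw": -0.5},
    {"tx": 0, "ty": 0, "tz": -0.8, "ax": 0, "ay": 0, "az": 0, "claw": -0.5},
    {"tx": 0, "ty": 0, "tz": -0.8, "ax": 0, "ay": 0, "az": 0, "claw": -0.5},
    {"tx": 0, "ty": 0, "tz": 0, "ax": 0, "ay": 0, "az": 0, "claw": -0.5}
  ]
}}

```text
clock: 14.25
tcp_pos: [0.4571, -0.2456, 0.2963]
eef_rot: [0.019, 0.965, -0.008, 0.262]
force: [-0.1, 0.4, 1.0]
width: 0.024
gripper_force: 0.0
```

Run:
```python
from h import *
import cv2
go(q,105,-168.7,200)
a=env.get_image("top")[80:250,150:450,::-1];b=env.get_image("scene")[100:310,150:400,::-1]
o={"top":(150,80),"scene":(150,100)}
# door outer edge top/bottom predicted for angles
for s,L in((1,152),(-1,137)):
  for an in(1.25,1.45):
    print(s,an,[(c,(proj(c,W(q,F(d,s*(140-L*np.cos(an)),L*np.sin(an))))-o[c]).round(0)) for d in(27,243) for c in("top","scene")])
A=cv2.resize(a,(600,340));B=cv2.resize(b,(300,252));
cv2.imwrite("pics/fin.png",np.vstack([A,np.hstack([B,B*0])]))
```

```text
clock 14.25 face [ 109.5 -168.2  198.1] shift [ 4.5 -0.5 -1.9] turn [-0.006  0.006  0.   ] F [-0.1  0.4  1. ] w 0.024
1 1.25 [('top', array([103., 173.])), ('scene', array([ 68., 106.])), ('top', array([107.,  80.])), ('scene', array([130.,  56.]))]
1 1.45 [('top', array([ 89., 174.])), ('scene', array([62., 97.])), ('top', array([92., 81.])), ('scene', array([123.,  47.]))]
-1 1.25 [('top', array([189., 173.])), ('scene', array([105., 166.])), ('top', array([204.,  82.])), ('scene', array([171., 116.]))]
-1 1.45 [('top', array([202., 175.])), ('scene', array([109., 175.])), ('top', array([218.,  84.])), ('scene', array([176., 125.]))]
```

View pics/fin.png

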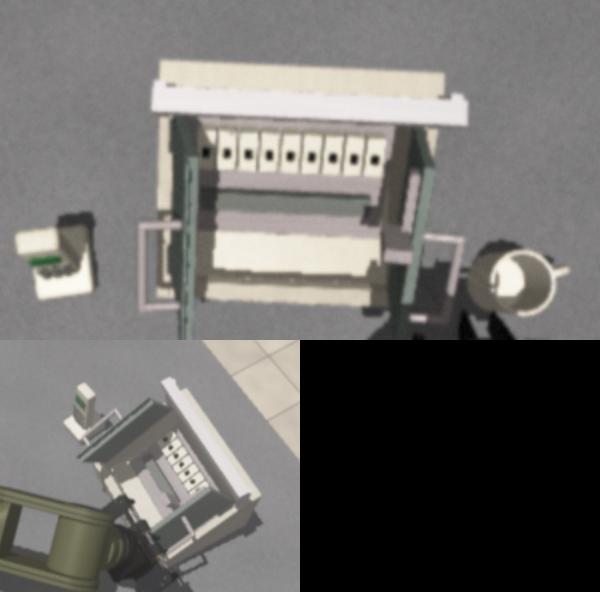

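In the top view both door edges ((195,160) and (432,168)) lie where the 1.45 rad prediction puts them. The gripper is clear, and the phone and mug haven't moved.

```bash
python3 -c "
from plant import env
print(env.hand_in())"
```

```text
the job is handed in; nothing more can be done
None
```

I handed the job in at about 14 s: both doors look open to their stops, the bolt was drawn to its end stop before the right door was opened, and the gripper is clear with the phone, mug and light bar undisturbed; the hand-in returned no verdict.

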